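# Weigh down a drawing and swing the magnifier over its stamp

## Robot

A 6-joint arm with a two-finger parallel gripper is mounted at the origin on the work surface. World frame = base frame: x ahead of the robot, y to its left, z up, the work surface at z = 0. Lengths are in m, angles in rad, forces in N, time in s.
With the tool pointing down it reaches from about 0.275 to 0.875 m from the base axis. Payload 12.5 kg.
Tool frame: the origin (TCP) lies at the very end of the fingers, on their centre line; the grasp point (between the pads) lies 19 mm behind it; z points along the fingers, y is the line along which they close (so a half turn about z gives the same grasp; the last joint's range is limited). The gripper opens to 85 mm and grips with 20 to 120 N. Pads are 22 mm wide; open, the fingers measure 114 mm over their backs; the gripper's body (76 mm by 85 mm) begins 54 mm behind the grasp point. The pads swing forward as they close: fully open they stand 13 mm farther back than shut.
Start: joints at [-1.365, 0.351, 1.652, -0, 1.139, -0.085], TCP at [0.158, -0.527, 0.231] pointing down, gripper open.
Joint ranges: [-2.75, 2.75], [-0.79, 2.1], [0.01, 2.65], [-1.57, 4.71], [0.07, 3.14], [-2.87, 2.87]. Speed limits (rad/s): [2.22, 2.22, 2.79, 3.14, 3.14, 3.14].

## Interface

Orientations are given as a 3x3 rotation matrix whose columns are the frame's x, y, z axes.
In Python, from bench import manip gives the robot as it stands. Calls block until the motion is done:
- manip.move_ptp(position, orientation): joint-space move of the TCP to a pose.
- manip.move_l(position, attitude=None, max_speed=0.15): straight line of the TCP; attitude=None keeps the orientation; max_speed is the mean speed in m/s.
- manip.move_j(angles): joint-space move.
- manip.set_gripper(opening, effort=None): opening from 0.0 (shut) to 1.0 (fully open); effort is the grip in N (None keeps the last); returns when the fingers have stopped.
- manip.dwell(seconds).
- manip.inverse_kinematics(position, orientation): joint angles nearest the present ones, or None.
- manip.grab_frame(name): name is "scene" or "top"; returns (picture, depth): 420x560x3 uint8, red, green, blue; 420x560 float32, m along the optical axis (not along the pixel's ray), 0 where there is no reading.
- manip.get_calibration(name): a dict with "camera_matrix" (3x3 intrinsics, pixels), "R" (3x3) and "t" (3): a world point X has camera coordinates R X + t. Camera axes: x right, y down, z forward; pixel columns grow to the right and rows downward; lengths in m; the calibration is good to about 2 mm. A picture is of the moment at which its call begins. get_calibration takes no time and is no camera call.
A pose or a line that the arm cannot do raises manip.Unreachable and nothing moves.
- manip.sign_off(): hands the job in; it is judged then, once.
Trained networks look in the newest picture that a camera, given by its name, has taken for a name from the list of things; names that differ only in an ending like _2 or _b are one class to them, and where a whole thing is asked for, a point or a joint stands for the part that bears it (a point fixed in the world has none). Each returns a list of dicts, best first, with "confidence" (0 to 1); they miss things now and then, are a little off and sometimes report something else, mostly with a low value. They report only what shows in the picture. A call takes as long as a camera call.
- manip.look_for(camera, name): "at" ([x, y, z] in m, in world coordinates, good to about 4 mm: the middle of the surface that is visible of it).
Readings, each from a call of its own:
- manip.current_time(): time.
- manip.current_qpos(): joint angles.
- manip.current_joint_vel(): joint speeds.
- manip.current_joint_torque(): joint torques, N m.
- manip.current_ee_pos(): TCP position.
- manip.current_tcp_rot(): TCP orientation.
- manip.current_force(): force on the tool from outside, world axes, zero at the start.
- manip.current_ft_torque(): the same for the moment, N m.
- manip.current_grip_width(): opening from 0.0 (shut) to 1.0 (fully open).
- manip.current_grip_force(): force on a finger pad.
Only numpy, scipy, OpenCV 4.12 (cv2) and the standard library are available. Lean on these libraries where they do the work, as an engineer would, in place of code of your own. Each camera call takes 0.05 s, during which the arm holds its last target. There are 200 camera calls.

## Task

Lever the tin's lid open with the blade of the spatula (no fingers on the lid while it is still shut), leave it standing well open and lay the spatula back down on its mat. Take every paperweight out of the tin and stand each one upright on a blotter square of its own on the drawing's corners; only when all are in place, swing the magnifier's stiff arm round so that the lens stays centred over the round ink stamp. Leave the jar, tape, eraser, scissors, block and brush pot where they are.

Things in the scene. Friction and masses are not known exactly. Their poses are not given: they have to be found in the camera images.
- tin: Grey tin, fixed: 190 x 190 mm outside, 62 mm high, walls and floor 4 mm; a wooden ledge 20 mm wide, 14 mm high runs round the inside along the walls. Origin at the centre of its underside. Its -x side is the front (the lid's free edge; faces the cork mat); its +x side carries the hinge (two dark knuckles), axis along the top edge, 95 mm from the middle, 62 mm up.
- lid (a joint): Angle of the tin's lid: 0 shut, opens up to 2.0 rad (leaning back past upright). Stiff hinge (about 0.3 N m): it stays where left. The lid is a 6 mm aluminium plate 194 mm wide, its underside level with the tin's top edge when shut; its free edge is 210 mm from the hinge axis and overhangs the front wall by 20 mm, with open space under it down to the bench.
- spatula: Palette spatula lying on the mat: dark wooden handle 120 long, 26 wide, 14 mm high; flat stiff steel blade 100 long, 22 wide, 2.5 mm thick at mid-height of the handle. Origin at the underside where handle and blade meet; +x along the blade, tip at x = 100 mm, 7 mm above the underside. 80 g, balanced near the origin; a good grip is 20 mm behind it, across the 26 mm width.
- mat: Cork tool mat, fixed: 270 (x) x 90 (y) x 4 mm. Origin at the centre of its underside.
- stamp: Round ink stamp (a dark ring with a dot, 28 mm across) printed somewhere near the middle of the drawing. Origin at its centre.
- elbow (a joint): Bend of the magnifier's two-link arm at its upright elbow axis: angle from the upper arm's line to the forearm, 0 (straight) to 2.6 rad, positive anticlockwise from above. Forearm: elbow to lens 220 mm, the grip pin on that line. Upper arm: 220 mm from elbow to the fixed upright post (22 mm thick, foot 130 mm wide). Both joints turn level, stiffly (0.3, 0.5 N m), and stay where left.
- lens (a point): Centre of the round lens (ring 120 mm across) at the end of the forearm, 220 mm from the elbow's axis, 199 mm above the bench.
- grip_pin (a point): Top of the upright steel grip pin on the forearm, 16 mm thick, 140 mm from the elbow's axis on the line to the lens. It stands 55 mm above the arm; its top is 261 mm above the bench. Take it from above and swing the arm by it.
- corner0 (a point): Centre of one of the four white blotter squares (50 x 50 mm, printed flat) at the corners of the brown drawing (a flat sheet 230 x 250 mm, about 1 mm thick, lying fixed on the bench), at bench height.
- corner1 (a point): Centre of one of the four white blotter squares (50 x 50 mm, printed flat) at the corners of the brown drawing (a flat sheet 230 x 250 mm, about 1 mm thick, lying fixed on the bench), at bench height.
- corner2 (a point): Centre of one of the four white blotter squares (50 x 50 mm, printed flat) at the corners of the brown drawing (a flat sheet 230 x 250 mm, about 1 mm thick, lying fixed on the bench), at bench height.
- corner3 (a point): Centre of one of the four white blotter squares (50 x 50 mm, printed flat) at the corners of the brown drawing (a flat sheet 230 x 250 mm, about 1 mm thick, lying fixed on the bench), at bench height.
- weight0: Brass paperweight, about 200 g: round foot 36 mm across and 20 mm high with an upright stem 16 mm thick on top, 50 mm high overall. Origin at the centre of its underside, z up along the stem. Starts standing in the tin (some may be absent).
- weight1: Brass paperweight, about 200 g: round foot 36 mm across and 20 mm high with an upright stem 16 mm thick on top, 50 mm high overall. Origin at the centre of its underside, z up along the stem. Starts standing in the tin (some may be absent).
- weight2: Brass paperweight, about 200 g: round foot 36 mm across and 20 mm high with an upright stem 16 mm thick on top, 50 mm high overall. Origin at the centre of its underside, z up along the stem. Starts standing in the tin (some may be absent).
- weight3: Brass paperweight, about 200 g: round foot 36 mm across and 20 mm high with an upright stem 16 mm thick on top, 50 mm high overall. Origin at the centre of its underside, z up along the stem. Starts standing in the tin (some may be absent).
- paste_jar: Lidded paste jar, 64 mm across, 75 mm high. Bystander; origin at its underside.
- tape: Roll of tape lying flat, 84 mm across, 24 mm high. Bystander; origin at its underside.
- eraser: White eraser, 50 x 22 x 13 mm. Bystander; origin at its underside.
- scissors: Scissors with black handles lying flat, about 180 mm long. Bystander; origin at the underside of the pivot.
- wood_block: Small light wooden block, 60 x 35 x 30 mm. Bystander; origin at its underside.
- brush_pot: White pot with brushes, 70 mm across, 90 mm high (brushes to 180 mm). Bystander; origin at its underside.

How it is judged:
On the way, in this order (a step that is already met when the one before it is completed fails the run):
1. the lid is levered up by the spatula, with no finger on it (value of joint lid above 0.3 rad and contact force between spatula and lid above 0.2 N and contact force between the fingers and lid below 0.5 N), for 0.1 s.
2. every paperweight stands on a blotter square of its own ((horizontal distance between weight0 and corner0 below 0.022 m or horizontal distance between weight0 and corner1 below 0.022 m or horizontal distance between weight0 and corner2 below 0.022 m or horizontal distance between weight0 and corner3 below 0.022 m) and angle between each of weight0, weight1, weight2, weight3's own z axis and vertical below 0.15 rad and height (world z) of each of weight0, weight1, weight2, weight3 below 0.012 m and linear speed of each of weight0, weight1, weight2, weight3 below 0.03 m/s and (horizontal distance between weight1 and corner0 below 0.022 m or horizontal distance between weight1 and corner1 below 0.022 m or horizontal distance between weight1 and corner2 below 0.022 m or horizontal distance between weight1 and corner3 below 0.022 m) and (horizontal distance between weight2 and corner0 below 0.022 m or horizontal distance between weight2 and corner1 below 0.022 m or horizontal distance between weight2 and corner2 below 0.022 m or horizontal distance between weight2 and corner3 below 0.022 m) and (horizontal distance between weight3 and corner0 below 0.022 m or horizontal distance between weight3 and corner1 below 0.022 m or horizontal distance between weight3 and corner2 below 0.022 m or horizontal distance between weight3 and corner3 below 0.022 m) and horizontal distance between each of weight1, weight2, weight3 and weight0 above 0.08 m and horizontal distance between each of weight2, weight3 and weight1 above 0.08 m and horizontal distance between weight3 and weight2 above 0.08 m), for 0.2 s.
3. the lens is over the ink stamp (horizontal distance between lens and stamp below 0.022 m), for 0.2 s.
At the end, for the whole second after the job is handed in: Lens within 22 mm of the stamp seen from above, arm still; every weight upright on the drawing, within 22 mm of a blotter square's centre, one per square; spatula lying level on the mat, its middle (handle meets blade) over it; lid open over 1.2 rad (all of step 2 and horizontal distance between lens and stamp below 0.022 m and velocity of joint elbow between -0.05 and 0.05 rad/s and linear speed of spatula below 0.03 m/s and x of spatula in the frame of mat between -0.135 and 0.135 m and y of spatula in the frame of mat between -0.045 and 0.045 m and value of joint lid above 1.2 rad and z of spatula in the frame of mat below 0.022 m and angle between spatula's own x axis and vertical between 1.42 and 1.72 rad); the robot touches nothing.
It fails at once if the hand touches the lid while it is (almost) shut (value of joint lid below 0.25 rad and contact force between any of the fingers, the arm and lid above 1.5 N).
It fails at once if the jar, tape, eraser, scissors, block or brush pot is moved more than 40 mm (distance of any of paste_jar, tape, eraser, scissors, wood_block, brush_pot from where it was at the start of the episode above 0.04 m).
Of weight0, weight1, weight2, weight3 only 2 to 4 are there at a start; the rules pass over those that are not, and their reading is None.
At some moment in a run one of spatula, weight0, weight1, weight2, weight3 may be knocked a few centimetres aside while the robot is not near it.
It also fails if it takes over 210 s, if anything falls off the work surface, if the arm or the gripper's body presses on something with over 40 N, if the wrist force passes 120 N, or if a joint passes its speed limit or range.

## Working session

There is one attempt and no reset: what is moved stays moved. The work goes in short steps, each a Python script; the robot and the scene stay as the last script left them, time stands still between calls to the robot, and variables do not carry over. Pictures are saved under pics/ and viewed, at most 14 in all, crops included, and the job is handed in when it is done.

```bash
mkdir -p pics; cat > look.py <<'E'
from bench import manip
import cv2, numpy as np
def save(cam,fn,img=None):
    p,d=manip.grab_frame(cam); cv2.imwrite(fn,p[:,:,::-1]); return p,d
def w2p(cam,X):
    c=manip.get_calibration(cam); q=c["camera_matrix"]@(c["R"]@np.array(X,float)+c["t"]); return q[:2]/q[2]
def cloud(cam,d):
    c=manip.get_calibration(cam); K=c["camera_matrix"]; v,u=np.mgrid[:d.shape[0],:d.shape[1]]
    P=np.stack([(u-K[0,2])/K[0,0]*d,(v-K[1,2])/K[1,1]*d,d],-1)
    return (P-c["t"])@c["R"]
E
python3 - <<'E'
from look import *
for c in("top","scene"):
    p,d=save(c,f"pics/{c}0.png"); np.save(f"{c}0.npy",d)
    for n in "tin lid spatula mat stamp elbow lens grip_pin corner0 weight0 paste_jar tape eraser scissors wood_block brush_pot".split():
        r=manip.look_for(c,n); print(c,n,[(np.round(x["at"],3).tolist(),round(x["confidence"],2)) for x in r[:5]])
print(manip.current_time())
E
```

```text
top tin [([0.517, -0.285, 0.065], 0.89)]
top lid [([0.512, -0.284, 0.068], 0.59)]
top spatula [([0.528, -0.081, 0.019], 0.71)]
top mat [([0.57, -0.065, 0.002], 0.69)]
top stamp [([0.572, 0.13, 0.004], 0.39)]
top elbow [([0.454, 0.425, 0.204], 0.77)]
top lens [([0.454, 0.423, 0.204], 0.58), ([0.571, -0.065, 0.001], 0.26)]
top grip_pin [([0.455, 0.423, 0.202], 0.66), ([0.567, -0.064, 0.004], 0.19)]
top corner0 [([0.56, 0.149, 0.006], 0.72)]
top weight0 [([0.357, 0.315, 0.012], 0.64)]
top paste_jar [([0.784, -0.113, 0.075], 0.75), ([0.452, 0.421, 0.203], 0.28)]
top tape [([0.786, 0.046, 0.023], 0.83)]
top eraser [([0.379, 0.047, 0.012], 0.57), ([0.604, 0.343, 0.028], 0.4)]
top scissors [([0.357, 0.315, 0.011], 0.87)]
top wood_block [([0.603, 0.348, 0.03], 0.77)]
top brush_pot [([0.78, -0.223, 0.064], 0.95)]
scene tin [([0.533, -0.245, 0.068], 0.92), ([0.556, 0.149, 0.001], 0.37)]
scene lid [([0.526, -0.266, 0.072], 0.62)]
scene spatula [([0.527, -0.078, 0.01], 0.56)]
scene mat [([0.593, -0.064, 0.003], 0.72), ([0.796, -0.094, 0.05], 0.69)]
scene stamp []
scene elbow [([0.472, 0.43, 0.205], 0.79), ([0.526, -0.083, 0.012], 0.19)]
scene lens [([0.471, 0.432, 0.206], 0.62)]
scene grip_pin [([0.469, 0.435, 0.204], 0.88), ([0.792, 0.053, 0.023], 0.71), ([0.796, -0.096, 0.05], 0.25)]
scene corner0 [([0.556, 0.151, 0.003], 0.81), ([0.372, 0.312, 0.008], 0.15)]
scene weight0 []
scene paste_jar [([0.792, -0.097, 0.048], 0.91)]
scene tape [([0.792, 0.054, 0.023], 0.69)]
scene eraser [([0.388, 0.049, 0.012], 0.67)]
scene scissors [([0.37, 0.312, 0.009], 0.94)]
scene wood_block [([0.627, 0.357, 0.032], 0.89)]
scene brush_pot [([0.772, -0.209, 0.068], 0.88), ([0.468, 0.433, 0.207], 0.48)]
1.7
```

View pics/top0.png

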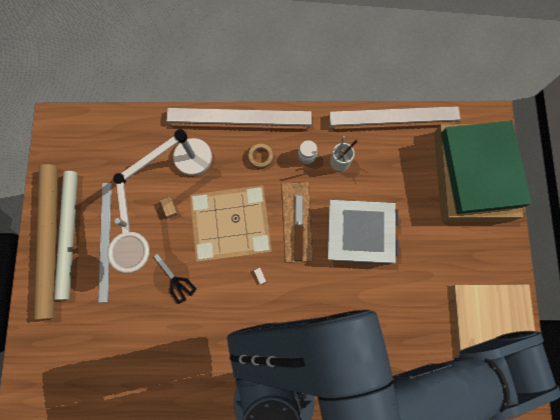

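View pics/scene0.png

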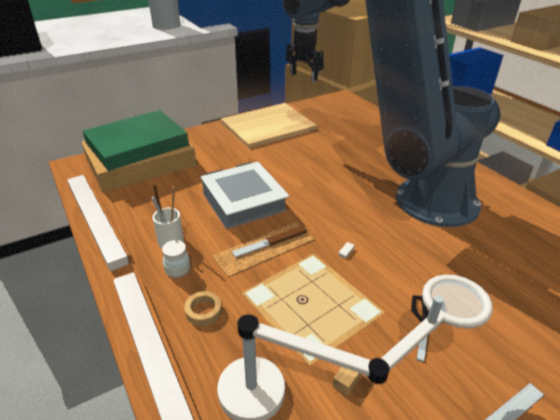

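The overhead view shows the tin at about (362,232), with its lid's free edge facing the mat at (297,222). The spatula handle points toward the robot. The stamp is near (236,218), with the blotters around it, and the magnifier is at the left with its elbow at (119,179), pin at (122,221) and lens at (128,252). Next I'll measure these precisely.

```bash
cat >> look.py <<'E'
def p2w(cam,uv,z):
    c=manip.get_calibration(cam); r=c["R"].T@np.linalg.inv(c["camera_matrix"])@np.array([uv[0],uv[1],1.]); o=-c["R"].T@c["t"]
    return o+r*(z-o[2])/r[2]
def blobs(mask,lo,hi):
    n,l,s,ce=cv2.connectedComponentsWithStats(mask.astype(np.uint8)); return [(ce[i],s[i,4],l==i) for i in range(1,n) if lo<=s[i,4]<=hi]
E
python3 - <<'E'
from look import *
p=cv2.imread("pics/top0.png"); d=np.load("top0.npy"); C=cloud("top",d); X,Y,Z=C[...,0],C[...,1],C[...,2]
def rect(m,n):
    (c,s,a)=cv2.minAreaRect(C[m][:,:2].astype(np.float32)); print(n,np.round(c,4),np.round(s,4),a,m.sum(),"z",np.median(Z[m]).round(4))
m=(abs(X-.517)<.16)&(abs(Y+.285)<.14)&(Z>.058)&(Z<.08); rect(m,"lid")
m=(abs(X-.55)<.16)&(abs(Y+.065)<.07)
ms=m&(Z>.0085)&(Z<.03); rect(ms,"spat"); 
for z0 in(.002,.004):print("z>",z0,(m&(Z>z0)).sum())
hsv=cv2.cvtColor(p,cv2.COLOR_BGR2HSV)
w=(hsv[...,1]<60)&(hsv[...,2]>170)&(abs(X-.57)<.2)&(abs(Y-.13)<.2)&(Z<.012)
for ce,a,_ in blobs(w,30,600): print("white",ce,a,p2w("top",ce,.001).round(4))
dk=(p.max(2)<90)&(abs(X-.57)<.05)&(abs(Y-.13)<.06)
for ce,a,_ in blobs(dk,3,300): print("dark",ce,a,p2w("top",ce,.001).round(4))
m=(Z>.17)&(Y>.2)
for ce,a,mm in blobs(m,5,9000): print("arm",ce,a,Z[mm].min(),Z[mm].max())
m=(Z>.215)&(Y>.2)
for ce,a,mm in blobs(m,1,9000): print("high",ce,a,Z[mm].max(),C[mm].mean(0).round(3))
for uv in[(283,182),(308,182),(311,262),(284,263)]: print("mat",p2w("top",uv,.004).round(4))
a=cv2.resize(p[175:275,275:405],None,fx=5,fy=5,interpolation=cv2.INTER_CUBIC)
b=cv2.resize(p[120:290,95:275],None,fx=3.2,fy=3.2,interpolation=cv2.INTER_CUBIC)
cv2.imwrite("pics/c1.png",a);cv2.imwrite("pics/c2.png",b)
E
```

```text
lid [ 0.5199 -0.2875] [0.2204 0.1949] 86.69972229003906 4073 z 0.0701
spat [ 0.5512 -0.0667] [0.308  0.1327] 1.124047040939331 723 z 0.0139
z> 0.002 2534
z> 0.004 1809
white [254.352657   194.97101449] 207 [0.6551 0.0619 0.001 ]
white [199.76328502 202.03381643] 207 [0.6312 0.2462 0.001 ]
white [260.50228311 242.93607306] 219 [0.4908 0.0401 0.001 ]
white [204.54054054 250.54954955] 222 [0.4663 0.2247 0.001 ]
arm [133.52003112 216.03267211] 2571 0.1717753502883147 0.2654747886997875
high [175.5 131. ] 2 0.21598777830569857 [0.797 0.286 0.216]
high [178. 132.] 1 0.21536653601255962 [0.794 0.278 0.215]
high [180. 133.] 1 0.21531606464134753 [0.791 0.272 0.215]
high [184. 132.] 1 0.21538391653588543 [0.794 0.26  0.215]
high [176. 135.] 1 0.21846488529048877 [0.783 0.283 0.218]
high [184. 134.] 1 0.21522107789331138 [0.788 0.26  0.215]
high [177. 138.] 1 0.21595024029511517 [0.775 0.28  0.216]
high [119. 174.] 1 0.2164776122566344 [0.664 0.444 0.216]
high [113. 176.] 1 0.21608875885046738 [0.658 0.461 0.216]
high [115.  176.5] 2 0.21627050898947675 [0.656 0.455 0.216]
high [118. 178.] 1 0.21535734417617175 [0.652 0.446 0.215]
high [116. 180.] 1 0.2151849532925414 [0.646 0.452 0.215]
high [119.52380952 221.85714286] 63 0.2654747886997875 [0.515 0.42  0.248]
mat [ 0.6996 -0.0356  0.004 ]
mat [ 0.6992 -0.1209  0.004 ]
mat [ 0.4265 -0.126   0.004 ]
mat [ 0.4236 -0.0374  0.004 ]
```

View pics/c1.png

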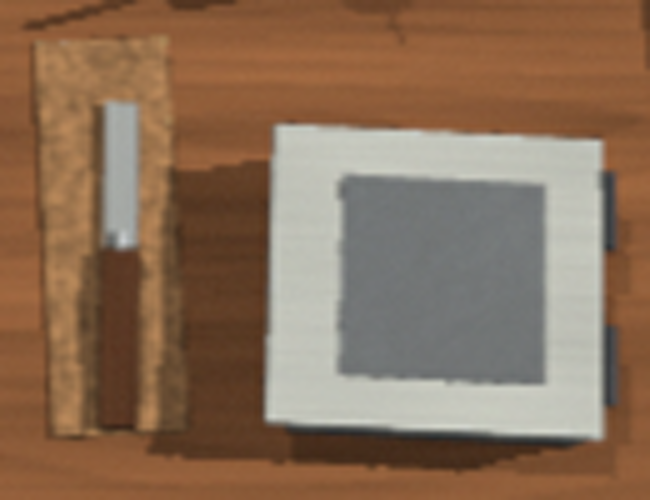

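View pics/c2.png

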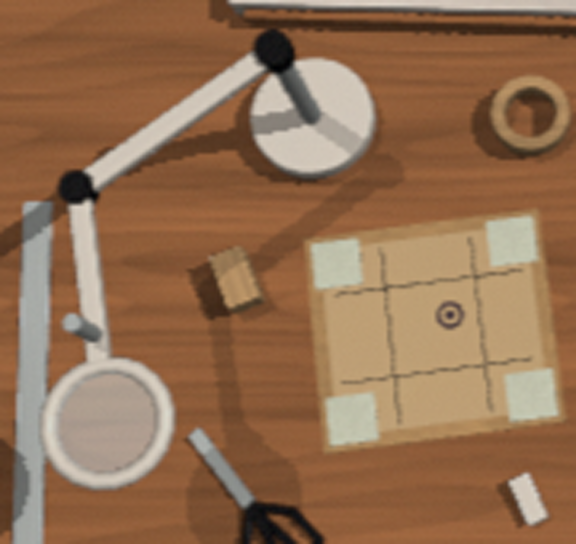

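The first crop shows the lid corners at (274,124), (604,140), (604,440) and (265,424), with the dark hinge knuckles on the right. The spatula tip is at (120,101), the junction at (121,248) and the handle end at (119,428). In the second crop the post top is at (274,49), the elbow at (77,187), the lens at (108,423) and the stamp at (450,315).

```bash
python3 - <<'E'
from look import *
T=lambda u,v,z:p2w("top",(275+u/5,175+v/5),z).round(4)
S=lambda u,v,z:p2w("top",(95+u/3.2,120+v/3.2),z).round(4)
L=[T(274,124,.068),T(604,140,.068),T(604,440,.068),T(265,424,.068)];print("lid",L)
for i in range(4): print(np.linalg.norm(L[i]-L[(i+1)%4]).round(4),end=" ")
print("knuckles",T(609,210,.062),T(611,365,.062))
print("spat tip",T(120,101,.0122),"junc",T(121,248,.015),"end",T(119,428,.018))
d=np.load("top0.npy");C=cloud("top",d);m=(C[...,2]>.252)&(C[...,1]>.2);print("pin",C[m].mean(0),m.sum(),C[m].min(0),C[m].max(0))
P=S(274,49,.215);F=S(313,117,.012);E=S(77,187,.215);Ln=S(108,423,.205);st=S(450,315,.001)
print("post",P,"foot",F,"elbow",E,"lens",Ln,"stamp",st,np.linalg.norm((P-E)[:2]),np.linalg.norm((Ln-E)[:2]))
d=np.load("scene0.npy");C=cloud("scene",d);Z=C[...,2]
m=(abs(C[...,0]-.517)<.13)&(abs(C[...,1]+.285)<.14)&(Z>.066)&(Z<.071)
print("scene lid",cv2.minAreaRect(C[m][:,:2].astype(np.float32)),np.median(Z[m]))
E
```

```text
lid [array([ 0.6204, -0.1862,  0.068 ]), array([ 0.6088, -0.3991,  0.068 ]), array([ 0.4154, -0.3875,  0.068 ]), array([ 0.4264, -0.1751,  0.068 ])]
0.2132 0.1937 0.2127 0.1943 knuckles [ 0.5639 -0.4011  0.062 ] [ 0.4635 -0.3963  0.062 ]
spat tip [ 0.6507 -0.0892  0.0122] junc [ 0.5494 -0.0884  0.015 ] end [ 0.4298 -0.0855  0.018 ]
pin [0.51588453 0.42176896 0.26011775] 35 [0.50859926 0.41450894 0.25228402] [0.52353098 0.43093216 0.26547479]
post [0.7837 0.27   0.215 ] foot [0.7893 0.2736 0.012 ] elbow [0.6505 0.4434 0.215 ] lens [0.4357 0.4037 0.205 ] stamp [0.574 0.124 0.001] 0.21865452202046953 0.21843793168769934
scene lid ((0.51920086145401, -0.28357255458831787), (0.2248203456401825, 0.19501931965351105), 87.09123992919922) 0.06894639830616504
```

```bash
cat > helpers.py <<'E'
from look import *
H=np.array([.5122,-.3917,.062]); u=np.array([-.053,-.9986,0]); 
SP=np.array([.5494,-.0884,0]); b0=np.array([.9998,-.0168,0])
def rot(b,pitch=0,flip=False):
    """tool pose for spatula with level direction b, blade pitched up"""
    up=np.array([0,0,1.]); bx=b*np.cos(pitch)+up*np.sin(pitch); z=-up*np.cos(pitch)+b*np.sin(pitch)
    x=-bx if flip else bx
    return np.c_[x,np.cross(z,x),z]
# grasp: spatula blade-mid tip in tool coordinates: 120 along blade, dz along tool z
ZG=.008            # tcp height at grasp; blade mid at 4+7=11 mm -> 3 mm above the tcp
def tcp_for_tip(tip,b,pitch):
    R=rot(b,pitch); bx=R[:,0]
    return tip-.120*bx+.003*R[:,2], R   # tcp is 3 mm further along z than blade plane
def tip_for(th,r):
    return H-u*r*np.cos(th)+np.array([0,0,r*np.sin(th)])+.0013*(-np.array([0,0,1])*np.cos(th)+(-u)*np.sin(th)*-1*-1*-1)
E
python3 - <<'E'
from helpers import *
def t(n,p,R): 
    q=manip.inverse_kinematics(p,R); print(n,np.round(p,3),None if q is None else np.round(q,2))
for f in(0,1):
    t("grasp",SP-.02*b0+[0,0,ZG],rot(b0,0,f))
    for al in(.0,.15,.4): t("u",[.53,-.1,.1],rot(u,al,f)); t("u",[.52,-.3,.25],rot(u,al,f))
print(tip_for(0,.197),tip_for(1.5,.18))
E
```

```text
grasp [ 0.529 -0.088  0.008] [-0.25  0.66  1.82 -0.    0.66  1.34]
u [ 0.53 -0.1   0.1 ] None
u [ 0.52 -0.3   0.25] [-0.6   0.43  1.49 -0.    1.22  2.59]
u [ 0.53 -0.1   0.1 ] None
u [ 0.52 -0.3   0.25] [-0.54  0.4   1.54 -0.15  1.13  2.71]
u [ 0.53 -0.1   0.1 ] [-0.08  0.53  1.81 -0.54  0.86 -2.8 ]
u [ 0.52 -0.3   0.25] None
grasp [ 0.529 -0.088  0.008] [-0.25  0.66  1.82 -0.    0.66 -1.81]
u [ 0.53 -0.1   0.1 ] [-0.27  0.51  1.79 -0.    0.85 -0.22]
u [ 0.52 -0.3   0.25] [-0.6   0.43  1.49 -0.    1.22 -0.55]
u [ 0.53 -0.1   0.1 ] [-0.2   0.5   1.8  -0.2   0.83 -0.01]
u [ 0.52 -0.3   0.25] [-0.54  0.4   1.54 -0.15  1.13 -0.43]
u [ 0.53 -0.1   0.1 ] [-0.08  0.53  1.81 -0.54  0.86  0.34]
u [ 0.52 -0.3   0.25] [-0.44  0.37  1.62 -0.43  1.03 -0.18]
[ 0.522641  -0.1949758  0.0607   ] [ 0.51280611 -0.38028006  0.24145714]
```

```bash
python3 - <<'E'
s=open('helpers.py').read()
i=s.index("def tip_for")
s=s[:i]+'''def tip_for(th,r):
    z=np.array([0,0,1.]); return H-u*r*np.cos(th)+z*r*np.sin(th)-.0013*(u*np.sin(th)+z*np.cos(th))
'''
s=s.replace("R=rot(b,pitch); bx=R[:,0]","R=rot(b,pitch,True); bx=-R[:,0]")
open('helpers.py','w').write(s)
E
python3 - <<'E'
from helpers import *
g=SP-.02*b0; R=rot(b0,0,True)
manip.set_gripper(0.8,20)
manip.move_ptp(g+[0,0,.15],R); print(manip.current_qpos())
manip.move_l(g+[0,0,ZG]); print("F",manip.current_force())
manip.set_gripper(0,120); print(manip.current_grip_width(),manip.current_grip_force(),manip.current_force())
manip.move_l(g+[0,0,.15],max_speed=.1)
tip=tip_for(0,.197)-[0,0,.015]-u*.06
p,R2=tcp_for_tip(tip,u,.12)
manip.move_ptp(p+[0,0,.08],R2)
manip.move_l(p)
print(manip.current_time(),p,manip.current_grip_width(),manip.current_force())
for c in("top","scene"):
    f,d=save(c,f"pics/{c}1.png");np.save(c+"1.npy",d)
a=cv2.imread("pics/top1.png")[165:275,255:405];b=cv2.imread("pics/scene1.png")[130:300,150:350]
cv2.imwrite("pics/c3.png",np.hstack([cv2.resize(a,(400,293)),cv2.resize(b,(345,293))]))
E
```

```text
[-2.52661861e-01  4.27003037e-01  1.76303582e+00 -1.34091114e-04
  9.51357491e-01 -1.80512505e+00]
F [0.67516505 0.10118629 0.01892286]
0.26150297364365876 117.3572435171809 [-2.73824091  1.038973   12.92283753]
9.6083 [ 0.53211623 -0.01644819  0.02835611] 0.2618374835944543 [ 0.5475705  -0.23762405 -1.02417829]
```

View pics/c3.png

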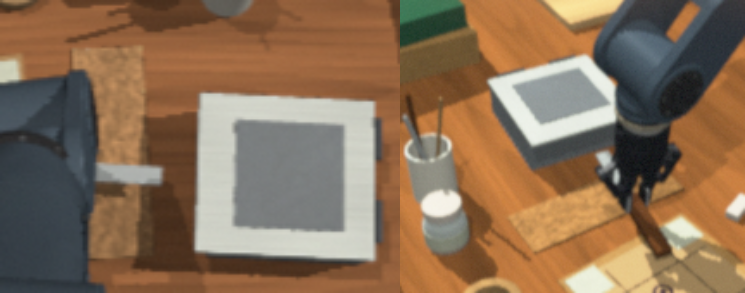

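The spatula is held with the blade pointing at the lid. Its tip is at about (162,175) in the left half of the picture, and the lid edge is at x≈197. Next: check the tip position, insert the blade, and lift.

```bash
python3 - <<'E'
from helpers import *
tip=tip_for(0,.197)-[0,0,.015]-u*.06
print("expected tip",tip.round(4),"seen",p2w("top",(315.7,230.6),tip[2]).round(4))
C=cloud("top",np.load("top1.npy")); print(C[229:233,308:318,2].round(3))
def go(th,r,al,dz=0,v=.08):
    p,R=tcp_for_tip(tip_for(th,r)-[0,0,dz],u,al); manip.move_l(p,R,max_speed=v)
go(0,.197,.12,.013); print("ins",manip.current_force().round(2))
go(0,.197,.12,.002,.03); print("near",manip.current_force().round(2))
for th,r in[(.05,.196),(.12,.195),(.2,.193),(.3,.19)]:
    go(th,r,.12+.15*th,0,.06); print(th,manip.current_force().round(2),manip.current_ft_torque().round(2),manip.current_grip_width())
f,d=save("top","pics/top2.png");f,d2=save("scene","pics/scene2.png");np.save("top2.npy",d)
a=cv2.imread("pics/top2.png")[165:275,255:405];b=cv2.imread("pics/scene2.png")[130:300,150:350]
cv2.imwrite("pics/c4.png",np.hstack([cv2.resize(a,(400,293)),cv2.resize(b,(345,293))]))
for n,c,dd in(("t","top",d),("s","scene",d2)):
    C=cloud(c,dd).reshape(-1,3); s=(C-H)@(-u); e=np.cross(u,[0,0,1.]); w=(C-H)@e
    m=(s>.03)&(s<.17)&(abs(w)<.09)&(C[:,2]>.03)&(C[:,2]<.4)
    m&=C[:,2]-.062<.9*s+.01
    k=np.polyfit(s[m],C[m,2],1) if m.sum()>50 else None; print(n,m.sum(),k, None if k is None else np.arctan(k[0]))
E
```

```text
expected tip [ 0.5258 -0.1351  0.0457] seen [ 0.5235 -0.1403  0.0457]
[[ 0.046  0.041  0.047  0.042  0.055  0.042  0.049  0.001  0.     0.001]
 [ 0.045  0.044  0.053  0.049  0.044  0.048  0.044  0.006  0.    -0.003]
 [ 0.042  0.044  0.045  0.05   0.048  0.044  0.049 -0.003  0.01  -0.   ]
 [ 0.049  0.043  0.047  0.042  0.049  0.048  0.049 -0.002 -0.004  0.001]]
ins [-0.38  0.92 -1.3 ]
near [-0.27  0.83 -0.22]
0.05 [-0.87  0.39 -2.33] [ 0.43 -0.03  0.04] 0.2599051163714145
0.12 [ 0.13 -0.6  -1.79] [ 0.2  -0.03  0.03] 0.2577245802963426
0.2 [ 0.34 -0.99 -1.4 ] [0.18 0.04 0.03] 0.2611783256070704
0.3 [ 0.1  -0.89 -1.34] [ 0.13 -0.    0.07] 0.26018993437062315
t 2403 [0.30903347 0.06975713] 0.29972363967959487
s 784 [0.196133   0.07573987] 0.19367454117746696
```

View pics/c4.png

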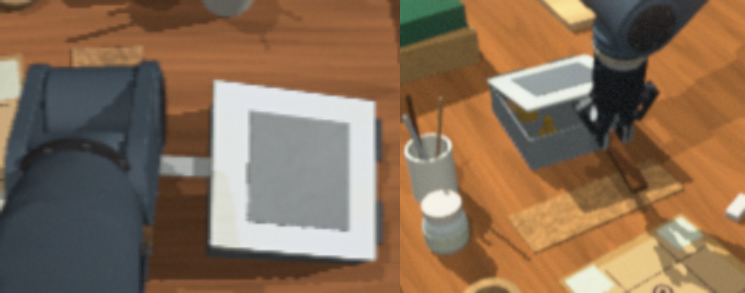

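The lid is up about 0.30 rad, resting on the blade, and brass weights show inside the tin. I'll keep lifting along the arc.

```bash
python3 - <<'E'
from helpers import *
def go(th,r,al,dz=0,v=.08):
    p,R=tcp_for_tip(tip_for(th,r)-[0,0,dz],u,al); manip.move_l(p,R,max_speed=v)
for th in(.38,.5,.65,.8,.95,1.1,1.25,1.4,1.55,1.7,1.8):
    go(th,max(.18,.19-.1*(th-.3)),.12+.15*th,0,.08)
    if th in(.38,.5): manip.dwell(.3)
    print(th,manip.current_force().round(2),round(manip.current_grip_width(),3))
p=manip.current_ee_pos(); manip.move_l(p-u*.16,max_speed=.15)
f,d=save("top","pics/top3.png");f,d2=save("scene","pics/scene3.png");np.save("top3.npy",d);np.save("scene3.npy",d2)
a=cv2.imread("pics/top3.png")[165:275,255:405];b=cv2.imread("pics/scene3.png")[130:300,150:350]
cv2.imwrite("pics/c5.png",np.hstack([cv2.resize(a,(400,293)),cv2.resize(b,(345,293))]))
print(manip.current_time())
for n in range(1):print([(np.round(x["at"],3).tolist(),round(x["confidence"],2)) for c in("top","scene") for x in manip.look_for(c,"weight0")])
E
```

```text
0.38 [ 0.03  0.23 -0.51] 0.261
0.5 [ 0.61 -0.48 -0.98] 0.26
0.65 [ 0.38  0.05 -0.19] 0.256
0.8 [ 0.37  0.28 -0.74] 0.257
0.95 [-0.27  0.56 -0.95] 0.259
1.1 [-0.68 -0.6  -0.17] 0.258
1.25 [-1.09  0.08 -0.79] 0.26
1.4 [ 0.86 -0.08 -1.22] 0.259
1.55 [ 0.12 -0.35 -1.22] 0.264
1.7 [-0.75  0.98 -1.28] 0.26
1.8 [ 0.36 -0.82 -0.8 ] 0.261
19.6833
[([0.785, -0.113, 0.072], 0.62), ([0.568, -0.25, 0.036], 0.61), ([0.563, -0.333, 0.025], 0.52)]
```

View pics/c5.png

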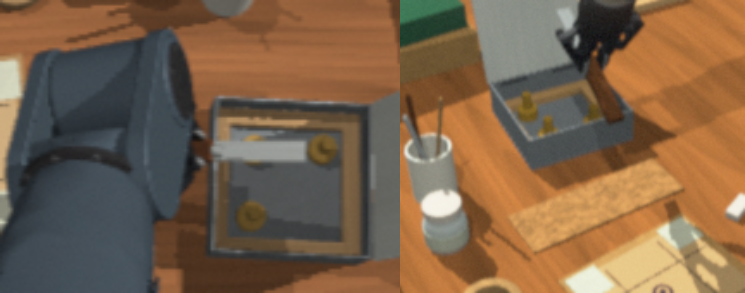

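The lid stands wide open at about 1.8 rad, with three weights in the tin: two toward the upper side at (255,150) and (322,150), and one at (252,215). I'll lay the spatula back, then locate the weights.

```bash
python3 - <<'E'
from helpers import *
g=SP-.02*b0; R=rot(b0,0,True)
manip.move_ptp(g+[0,0,.15],R)
manip.move_l(g+[0,0,.03],max_speed=.1); f0=manip.current_force()
for z in(.016,.012,.0095):
    manip.move_l(g+[0,0,z],max_speed=.03); print(z,(manip.current_force()-f0).round(2))
manip.set_gripper(.7,20); manip.dwell(.3)
manip.move_l(g+[0,0,.2],max_speed=.15)
manip.move_ptp([.40,0.05,.3],R)
f,d=save("top","pics/top4.png");f,d2=save("scene","pics/scene4.png");np.save("top4.npy",d);np.save("scene4.npy",d2)
print([(np.round(x["at"],3).tolist(),round(x["confidence"],2)) for c in("top","scene") for x in manip.look_for(c,"weight0")])
a=cv2.imread("pics/top4.png");a=a[165:285,185:405]
cv2.imwrite("pics/c6.png",cv2.resize(a,None,fx=3.6,fy=3.6,interpolation=cv2.INTER_CUBIC))
print(manip.current_time())
E
```

```text
0.016 [-0.23  0.32  1.6 ]
0.012 [ 0.69 -0.34  1.4 ]
0.0095 [-0.13  0.61 -0.09]
[([0.556, -0.33, 0.028], 0.67), ([0.553, -0.25, 0.027], 0.59), ([0.469, -0.242, 0.026], 0.49), ([0.562, -0.333, 0.025], 0.64), ([0.478, -0.243, 0.041], 0.42)]
27.1917
```

View pics/c6.png

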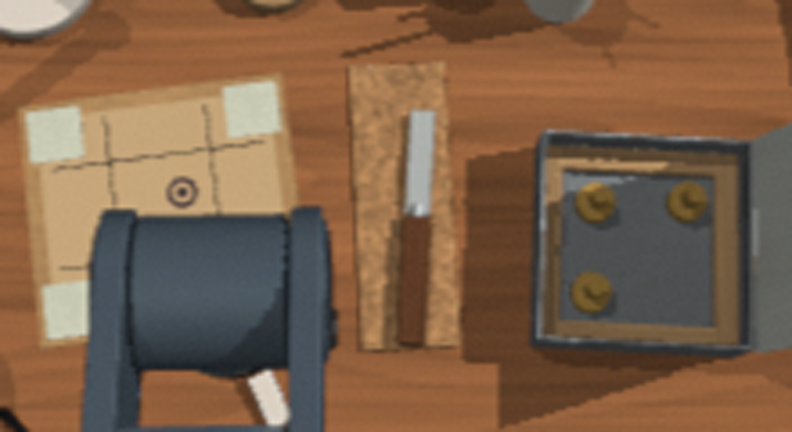

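Three weights are in view, with feet at about (595,201), (687,200) and (592,292) in the crop. The spatula lies on its mat. I'll move the first weight.

```bash
cat >> helpers.py <<'E'
CO=[np.array([.6551,.0619,0]),np.array([.4908,.0401,0]),np.array([.4663,.2247,0]),np.array([.6312,.2462,0])]
RX=rot(np.array([0,-1.,0]),0,True)
def weights_in_tin(f,d):
    """foot centres from the brass colour, foot top at z .024"""
    hsv=cv2.cvtColor(f,cv2.COLOR_RGB2HSV); c=H-u*.095; X=cloud("top",d)
    rel=X-c; e=np.cross(u,[0,0,1.]); ins=(abs(rel@u)<.068)&(abs(rel@e)<.068)
    m=ins&(hsv[...,1]>110)&(X[...,2]>.012)&(X[...,2]<.065)
    out=[]
    for ce,a,mm in blobs(m,40,600):
        foot=mm&(X[...,2]<.034)
        v,uu=np.nonzero(foot); (cc,r)=cv2.minEnclosingCircle(np.c_[uu,v].astype(np.float32))
        top=mm&(X[...,2]>.046)
        out.append((p2w("top",cc,.024).round(4),round(r,1),a,X[top].mean(0).round(4) if top.any() else None))
    return out
def carry(w,c,zg=.029):
    manip.set_gripper(.4,20)
    manip.move_ptp([w[0],w[1],.17],RX); manip.move_l([w[0],w[1],zg],max_speed=.12)
    manip.set_gripper(0,50); print("grip",manip.current_grip_width(),manip.current_grip_force(),manip.current_force().round(2))
    manip.move_l([w[0],w[1],.2],max_speed=.15); print("held",manip.current_grip_width())
    manip.move_ptp([c[0],c[1],.15],RX); manip.move_l([c[0],c[1],zg-.0035+.003],max_speed=.1); manip.move_l([c[0],c[1],zg-.0025],max_speed=.02)
    manip.set_gripper(.35,20); manip.dwell(.2); manip.move_l([c[0],c[1],.16],max_speed=.12); print("t",manip.current_time())
E
python3 - <<'E'
from helpers import *
f=cv2.imread("pics/top4.png")[:,:,::-1].copy(); d=np.load("top4.npy")
W=weights_in_tin(f,d)
for w in W: print(w)
off=lambda x,y:p2w("top",(185+x/3.6,165+y/3.6),.024).round(4)
print(off(595,201),off(687,200),off(592,292))
E
```

```text
(array([ 0.5592, -0.2553,  0.024 ]), 5.3, np.int32(89), array([ 0.5601, -0.2547,  0.0545]))
(array([ 0.56  , -0.3393,  0.024 ]), 5.4, np.int32(91), array([ 0.5602, -0.3388,  0.0545]))
(array([ 0.4766, -0.2482,  0.024 ]), 5.5, np.int32(92), array([ 0.4774, -0.2478,  0.0544]))
[ 0.5596 -0.2568  0.024 ] [ 0.5601 -0.3413  0.024 ] [ 0.4756 -0.2509  0.024 ]
```

```bash
python3 - <<'E'
from helpers import *
carry([.5598,-.2555],CO[0])
manip.move_ptp([.38,-.1,.3],RX)
f,d=save("top","pics/top5.png");np.save("top5.npy",d)
for w in weights_in_tin(f,d): print(w)
print([(np.round(x["at"],3).tolist(),round(x["confidence"],2)) for c in("top",) for x in manip.look_for(c,"weight0")])
a=cv2.imread("pics/top5.png");a=a[165:285,185:405]
cv2.imwrite("pics/c7.png",cv2.resize(a,None,fx=3.6,fy=3.6,interpolation=cv2.INTER_CUBIC))
E
```

```text
grip 0.16704355646365224 48.686063289642334 [-1.79  1.4   6.25]
held 0.16320639087850639
t 36.5083
(array([ 0.5595, -0.3397,  0.024 ]), 5.4, np.int32(91), array([ 0.5603, -0.339 ,  0.054 ]))
[([0.554, -0.329, 0.024], 0.48)]
```

View pics/c7.png

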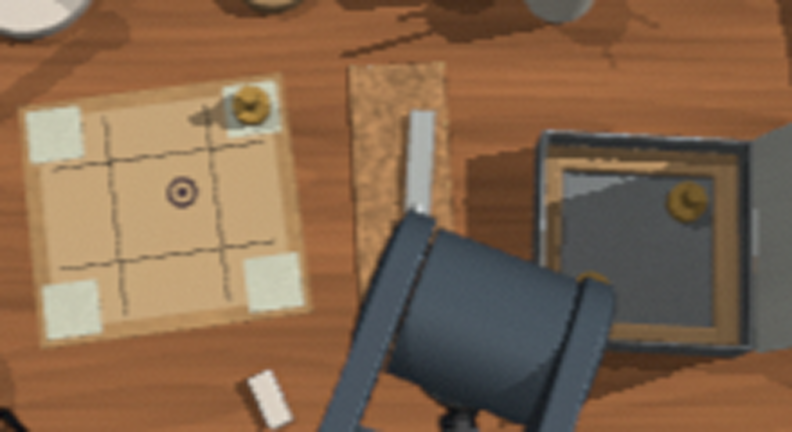

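The first weight stands on its square at about (250,104). The other two are still in the tin.

```bash
python3 - <<'E'
from helpers import *
carry([.560,-.3395],CO[1])
manip.move_ptp([.38,.2,.3],RX)
f,d=save("top","pics/top6.png")
W=weights_in_tin(f,d)
for w in W: print(w)
if len(W)==1:
    w=W[0]; carry([w[3][0],w[3][1]] ,CO[2])
    manip.move_ptp([.38,-.1,.3],RX)
f,d=save("top","pics/top7.png");np.save("top7.npy",d);save("scene","pics/scene7.png")
for w in weights_in_tin(f,d): print("left",w)
print([(np.round(x["at"],3).tolist(),round(x["confidence"],2)) for c in("top","scene") for x in manip.look_for(c,"weight0")])
a=cv2.imread("pics/top7.png");a=a[115:285,95:405]
cv2.imwrite("pics/c8.png",cv2.resize(a,None,fx=2.55,fy=2.55,interpolation=cv2.INTER_CUBIC))
E
```

```text
grip 0.16507796480025796 48.725173473358154 [-0.55  0.62  6.41]
held 0.16722375397719527
t 47.1417
(array([ 0.4765, -0.2481,  0.024 ]), 5.5, np.int32(93), array([ 0.4774, -0.2478,  0.0545]))
grip 0.1666021366551223 48.80823254585266 [-1.09  0.41  5.6 ]
held 0.1654671521726466
t 58.15
[([0.461, 0.223, 0.021], 0.69), ([0.648, 0.065, 0.021], 0.64), ([0.485, 0.047, 0.021], 0.55), ([0.469, 0.235, 0.018], 0.55), ([0.661, 0.069, 0.018], 0.54), ([0.496, 0.051, 0.019], 0.52)]
```

View pics/c8.png

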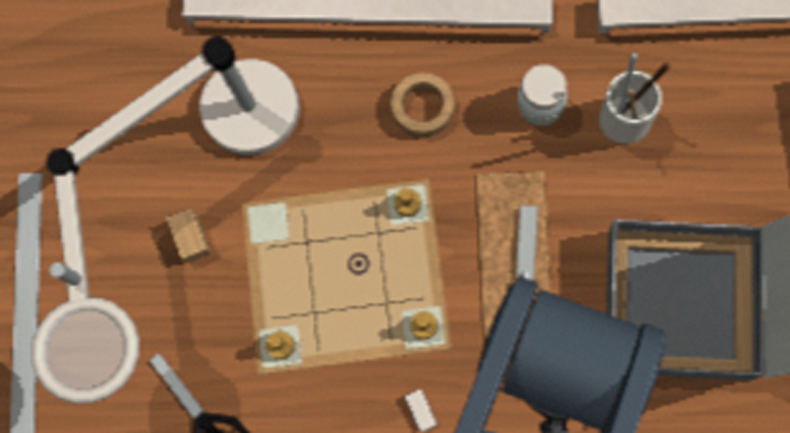

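All three weights stand on their squares at (405,202), (423,325) and (278,345), and the visible part of the tin is empty. Next I'll swing the magnifier by its pin.

```bash
cat >> helpers.py <<'E'
PO=np.array([.785,.271]); ST=np.array([.574,.124])
def ang(v): return np.arctan2(v[1],v[0])%(2*np.pi)
def link(sh,el):
    E=PO+.22*np.array([np.cos(sh),np.sin(sh)]); f=np.array([np.cos(sh+el),np.sin(sh+el)]); return E,E+.14*f,E+.22*f,f
def solve(pin,reach=.14):
    """shoulder, elbow (positive bend) for a point on the forearm"""
    v=pin-PO; D=np.linalg.norm(v); el=np.pi-np.arccos((.22**2+reach**2-D*D)/(2*.22*reach))
    k=np.arctan2(reach*np.sin(el),.22+reach*np.cos(el)); return ang(v)-k,el
E
python3 - <<'E'
from helpers import *
pin=np.array([.5145,.420]); s0,e0=solve(pin); s1,e1=solve(ST,.22)
print("start",s0,e0,link(s0,e0)[:3]); print("goal",s1,e1,link(s1,e1)[:3])
for flip in(0,1):
    qs=[]
    for t in np.linspace(0,1,6):
        E,P,L,f=link(s0+t*(s1-s0),e0+t*(e1-e0)); q=manip.inverse_kinematics([*P,.222],rot(np.array([*f,0]),0,flip)); qs.append(None if q is None else round(float(q[5]),2))
    print(flip,qs)
E
```

```text
start 2.219902251285731 1.11036062775714 (array([0.65201563, 0.4462574 ]), array([0.5145, 0.42  ]), array([0.43591964, 0.40499577]))
goal 2.80349307108175 1.893191082073253 (array([0.57745492, 0.34397287]), array([0.57525633, 0.20399013]), array([0.574, 0.124]))
0 [-1.14, -1.48, -1.83, -2.18, -2.53, -2.86]
1 [2.0, 1.66, 1.31, 0.96, 0.61, 0.28]
```

```bash
cat >> helpers.py <<'E'
def swing(s0,e0,s1,e1,n=8):
    for t in np.linspace(0,1,n+1)[1:]:
        E,P,L,f=link(s0+t*(s1-s0),e0+t*(e1-e0)); manip.move_l([*P,.222],rot(np.array([*f,0]),0,True),max_speed=.06)
        print(manip.current_force().round(1),end=" ")
    print()
E
python3 - <<'E'
from helpers import *
pin=np.array([.5145,.420]); s0,e0=solve(pin); s1,e1=solve(ST,.22)
f=link(s0,e0)[3]; R=rot(np.array([*f,0]),0,True)
manip.move_ptp([.42,.2,.38],R); manip.set_gripper(.55,20)
manip.move_ptp([*pin,.34],R); manip.move_l([*pin,.222],max_speed=.1); print("down",manip.current_force().round(1))
manip.set_gripper(0,60); print("grip",manip.current_grip_width(),manip.current_grip_force(),manip.current_force().round(1))
swing(s0,e0,s1,e1)
manip.set_gripper(.5,20); manip.dwell(.2)
p=manip.current_ee_pos(); manip.move_l([p[0],p[1],.36],max_speed=.12)
manip.move_ptp([.38,-.15,.38],RX)
fr,d=save("top","pics/top8.png");np.save("top8.npy",d);save("scene","pics/scene8.png")
print(manip.current_time(),[(np.round(x["at"],3).tolist(),round(x["confidence"],2)) for c in("top",) for x in manip.look_for(c,"weight0")])
a=cv2.imread("pics/top8.png")[115:285,95:405]
cv2.imwrite("pics/c9.png",cv2.resize(a,None,fx=2.55,fy=2.55,interpolation=cv2.INTER_CUBIC))
E
```

```text
down [-0.3 -0.1  0.6]
grip 0.17069410793385678 58.343380093574524 [-2.   1.8  4.8]
[-0.6 -1.3  6.3] [-1.2 -1.7  7.3] [ 0.3 -1.6  7.1] [ 1.9 -2.9  6.5] [ 2.  -3.6  7.1] [ 3.1 -3.3  5.2] [ 4.5 -2.5  6.2] [ 4.  -1.8  5.8] 
73.15 [([0.482, 0.048, 0.022], 0.46)]
```

View pics/c9.png

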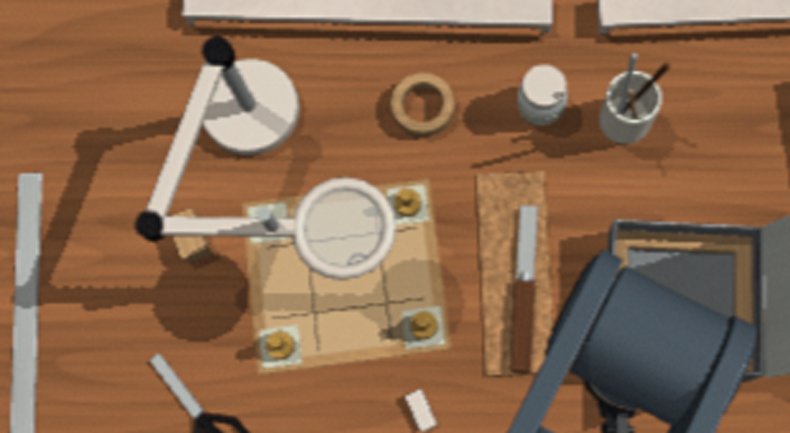

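The lens ring centre is at (343,228) in the crop. The stamp shows at about (357,261) through the raised lens, so I have to account for parallax. The weights and spatula are in place.

```bash
python3 - <<'E'
from helpers import *
S=lambda u,v,z:p2w("top",(95+u/2.55,115+v/2.55),z).round(4)
print("lens",S(343,228,.203),"elbow",S(150,224,.215),"stamp",S(358,263,.001),"earlier",ST)
d=np.load("top8.npy");C=cloud("top",d);m=(C[...,2]>.18)&(C[...,1]<.2)&(C[...,1]>.03)&(C[...,0]>.48)&(C[...,0]<.7);m&=C[...,2]<.225
print(cv2.minEnclosingCircle(C[m][:,:2].astype(np.float32)),m.sum())
f=cv2.imread("pics/scene8.png")[:,:,::-1]; d2=manip.grab_frame("scene")[1]; C=cloud("scene",d2)
m=(C[...,2]>.185)&(C[...,2]<.225)&(C[...,1]<.186)&(C[...,1]>.03)&(C[...,0]>.48)&(C[...,0]<.7);print("scene",cv2.minEnclosingCircle(C[m][:,:2].astype(np.float32)),m.sum())
print([(c,np.round(x["at"],3).tolist(),round(x["confidence"],2)) for c in("scene",) for n in("weight0","spatula","lens") for x in manip.look_for(c,n)])
m=(C[...,1]<-.35)&(C[...,1]>-.5)&(abs(C[...,0]-.512)<.09)&(C[...,2]>.09)&(C[...,2]<.28);k=np.polyfit(C[m][:,2],C[m][:,1],1);print("lid",np.pi/2-np.arctan(k[0]),m.sum())
v=C  # tin interior check from scene
E
```

```text
lens [0.5742 0.1214 0.203 ] elbow [0.5769 0.338  0.215 ] stamp [0.5751 0.1248 0.001 ] earlier [0.574 0.124]
((0.5762726068496704, 0.13195212185382843), 0.06764587759971619) 1323
scene ((0.5767874121665955, 0.12707920372486115), 0.05962790548801422) 1595
[('scene', [0.66, 0.071, 0.021], 0.55), ('scene', [0.492, 0.045, 0.023], 0.46), ('scene', [0.579, -0.088, 0.008], 0.63), ('scene', [0.584, 0.166, 0.204], 0.79), ('scene', [0.571, 0.143, 0.0], 0.28)]
lid 1.8403392612494256 3400
```

```bash
python3 -c "
from bench import manip
print(manip.sign_off(), manip.current_time())"
```

```text
the job is handed in; nothing more can be done
the job is handed in; nothing more can be done
```

Job handed in at about 73 s, with no verdict returned: the blade levered the lid open to about 1.84 rad, the spatula is back on its mat, all three weights found stand on their own squares, and the lens is within about 5 mm of the stamp by my camera measurements.

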